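# Turn a box lid over on the flip ramp and drop it into the row

## Task

The yellow underside of the loose box lid is finished, and it now has to lie yellow side down in the row on the plywood bed, ready for its knob. First move the two knobbed lids apart so that both are clear of the white strip; then lay the loose lid lengthwise on the metal ramp, let go so that it slides down and leans there by itself with its foot in the groove, and tip it over its foot so that it falls on its other face. At the end it must lie flat on the bed between the two knobbed lids and roughly square to the row, those two still flat on the bed; leave the jar, the bowl and the gouge alone.

Things in the scene. Friction and masses are not known exactly. Their poses are not given: they have to be found in the camera images.
- lid_center (a point): Loose wooden lid, a plain board 130 x 60 x 20 mm, 0.1 to 0.2 kg; one broad face painted yellow, the other bare wood with a dark 28 mm knob seat. The point is its centre; x runs along its length, y along its width, z out of the yellow face. It starts on the bench, yellow face up; it must end yellow face down.
- ramp_foot (a point): Middle of the lower edge of the bare metal ramp, on the groove floor, 6 mm above the bench, on a fixed stand. Stand axes: x across, -y the way the lid is tipped (ramp to bed), z up. The ramp rises at 45 degrees towards +y, 70 mm wide, 100 mm along the slope; base board 110 mm wide, to y = +100 mm. A lid let go on it slides down by itself and then leans stably.
- ramp_crest (a point): Middle of the ramp's top edge, 71 mm above and 71 mm behind the foot; free space from 10 mm behind it. A lid down at the foot sticks out 30 mm along the slope past this crest: push that end from behind, above the crest, towards -y (1 to 3 N). A lid laid with its centre over 100 mm up the slope from the foot would tip back.
- lip (a point): Top edge of the lip on the bed's side of the groove. The groove is 24 mm wide, from the ramp's foot to this lip, and 16 mm deep. The lid's foot catches on the lip when its top is pushed over, and the lid falls on its own some 10 degrees past upright. Axes as the stand.
- bed (a point): Centre of the flat plywood bed's top, 22 mm above the bench, 181 mm long (stand y) x 290 mm wide (x); from the lip to a 10 mm high stop at its far end. A white strip 68 mm wide along its middle, in line with the ramp, marks the landing lane. Axes as the stand.
- near_lid_knob (a point): Finished lid lying loose on the bed on the robot's side of the lane (-x of the stand), yellow side down: 60 mm in stand x, 130 mm in y, 20 mm thick, 0.18 kg. An upright round dark knob, 28 mm in diameter, 32 mm high, stands in the middle of its top; the point is half-way up the knob, 36 mm above the bed. It starts partly on the white strip, 10 to 30 mm from the other.
- far_lid_knob (a point): The same kind of knobbed lid on the far side of the lane (+x of the stand); the point is half-way up its knob, 36 mm above the bed, z up.
- wax: Closed amber jar, 60 mm in diameter, 130 mm tall, standing on the bench; origin at the centre of its underside. Bystander.
- bowl: Turned dark wooden bowl, 110 mm in diameter, 50 mm high; origin at the centre of its underside. Bystander.
- gouge: Turning gouge lying on the bench, 300 mm long, 28 mm high, wooden handle towards -x, steel blade towards +x of its own frame; origin under the ferrule. Bystander.
There are look-alikes about, which are no part of the job. Leave any green look-alike of the part that bears far_lid_knob alone. What is shaped like the part that bears lid_center but turquoise is not meant.

How it is judged (in metres and radians):
On the way, in this order (a step that is already met when the one before it is completed fails the run):
1. both knobbed lids moved apart, clear of the white strip (x of near_lid_knob in the frame of ramp_foot below -0.062 m and x of far_lid_knob in the frame of ramp_foot above 0.062 m), for 0.2 s.
2. the loose lid leans on the ramp with its foot in the groove, let go, yellow face up (angle between lid_center's own z axis and vertical between 0.65 and 1 rad and z of lid_center in the frame of ramp_foot between 0.04 and 0.062 m and y of lid_center in the frame of ramp_foot between 0.015 and 0.055 m and contact force between the fingers and lid below 0.1 N), for 0.2 s.
At the end, for the whole second after the job is handed in: the loose lid lies at rest, flat (within 4 to 5 degrees) and yellow side down on the bed, its centre within 45 mm of the stand's centreline and its length within 14 degrees of it, between the two knobbed lids, which lie flat on the bed on their own sides (angle between lid_center's own z axis and vertical above 3.06 rad and z of lid_center in the frame of ramp_foot between 0.022 and 0.03 m and y of lid_center in the frame of ramp_foot between -0.142 and -0.055 m and x of lid_center in the frame of ramp_foot between -0.045 and 0.045 m and angle between the x axis of lid_center and the y axis of ramp_foot, either way round below 0.25 rad and x of near_lid_knob in the frame of ramp_foot between -0.146 and -0.045 m and x of far_lid_knob in the frame of ramp_foot between 0.045 and 0.146 m and z of near_lid_knob in the frame of ramp_foot between 0.048 and 0.056 m and z of far_lid_knob in the frame of ramp_foot between 0.048 and 0.056 m and angle between each of near_lid_knob, far_lid_knob's own z axis and vertical below 0.08 rad and linear speed of lid below 0.02 m/s); the robot touches nothing.
It fails at once if a bystander is pushed more than 30 mm (distance of any of wax, bowl, gouge from where it was at the start of the episode above 0.03 m).
It fails at once if a knobbed lid is tipped over (angle between any of near_lid_knob, far_lid_knob's own z axis and vertical above 0.6 rad).
It also fails if it takes over 67 s, if anything falls off the work surface, if the arm or the gripper's body presses on something with over 40 N, if the wrist force passes 120 N, or if a joint passes its speed limit or range.

## Robot

A 6-joint arm with a two-finger parallel gripper is mounted at the origin on the work surface. World frame = base frame: x ahead of the robot, y to its left, z up, the work surface at z = 0. Lengths are in m, angles in degrees, forces in N, time in s.
With the tool pointing down it reaches from about 0.375 to 0.75 m from the base axis. Payload 9 kg.
Tool frame: the origin (TCP) lies at the very end of the fingers, on their centre line; the grasp point (between the pads) lies 19 mm behind it; z points along the fingers, y is the direction in which the jaws open and shut (so a half turn about z gives the same grasp; the last joint's range is limited). The gripper opens to 85 mm and grips with 20 to 120 N. Pads are 22 mm wide; open, the fingers measure 114 mm over their backs; the gripper's body (76 mm by 85 mm) begins 54 mm behind the grasp point. The pads swing forward as they close: fully open they stand 13 mm farther back than shut.
Start: joints at [-86.27, 5.964, 5.575, 89.605, 0, 77.527], TCP at [0.167, -0.576, 0.231] pointing down, gripper open.
Joint ranges: [-171.21, 171.21], [-48.23, 106.86], [-62.78, 66.21], [-105.2, 120.99], [-86.42, 89.51], [-180, 180]. Speed limits (degrees/s): [127.2, 127.2, 147.25, 180, 180, 180].

## Interface

Orientations are given as [roll, pitch, yaw] about the fixed x, y, z axes, in that order (R = Rz(yaw) Ry(pitch) Rx(roll)).
In Python, from plant import ctrl gives the robot as it stands. The module is installed in compiled form; this text tells all that it offers. Calls block until the motion is done:
- ctrl.move_ptp(position, orientation): joint-space move of the TCP to a pose.
- ctrl.move_linear(position, frame=None, vel=0.15, guard=None): straight line of the TCP; frame=None keeps the orientation; vel is the mean speed in m/s. With guard (N) it stops when the force on the tool has changed by that much, and returns True; else False.
- ctrl.goto_joints(angles): joint-space move.
- ctrl.move_gripper(opening, f_grip=None): finger opening in m; f_grip is the grip in N (None keeps the last); returns when the fingers have stopped.
- ctrl.sleep(seconds).
- ctrl.ik(position, orientation): joint angles nearest the present ones, or None.
- ctrl.read_camera(name): name is "scene" or "top"; returns (picture, depth): 420x560x3 uint8, blue, green, red; 420x560 float32, m along the optical axis (not along the pixel's ray), 0 where there is no reading.
- ctrl.camera_params(name): a dict with "fx", "fy", "cx", "cy" (pixels), "T" (4x4, takes a point from camera to world coordinates). Camera axes: x right, y down, z forward; pixel columns grow to the right and rows downward; lengths in m; the calibration is good to about 2 mm. A picture is of the moment at which its call begins. camera_params takes no time and is no camera call.
A pose or a line that the arm cannot do raises ctrl.IKError and nothing moves.
- ctrl.sign_off(): hands the job in, once; it reports no verdict.
Readings, each from a call of its own:
- ctrl.read_time_s(): time.
- ctrl.read_joints(): joint angles.
- ctrl.read_qd(): joint speeds.
- ctrl.read_effort(): joint torques, N m.
- ctrl.read_ee_pos(): TCP position.
- ctrl.read_eef_rot(): TCP orientation.
- ctrl.read_wrist_force(): force on the tool from outside, world axes, zero at the start.
- ctrl.read_ft_torque(): the same for the moment, N m.
- ctrl.read_opening(): finger opening in m.
Only numpy, scipy, OpenCV 4.12 (cv2) and the standard library are available. Lean on these libraries where they do the work, as an engineer would, in place of code of your own. Each camera call takes 0.05 s, during which the arm holds its last target.

## Working session

There is one attempt and no reset: what is moved stays moved. The work goes in short steps, each a Python script; the robot and the scene stay as the last script left them, time stands still between calls to the robot, and variables do not carry over. Pictures are saved under pics/ and viewed, and the job is handed in when it is done.

```bash
ls; mkdir -p pics; python3 - <<'E'
from plant import ctrl
import cv2,numpy as np
for n in("scene","top"):
    im,d=ctrl.read_camera(n); cv2.imwrite(f"pics/{n}0.png",im); np.savez(f"pics/{n}0.npz",im=im,d=d)
    p=ctrl.camera_params(n); print(n,p)
print(ctrl.read_time_s(),ctrl.read_opening())
E
```

```text
pics
scene {'fx': 388.6022131913901, 'fy': 388.6022131913901, 'cx': 281.6161344733081, 'cy': 208.9050570411588, 'T': array([[-0.72128831,  0.50851111, -0.47027612,  1.06041665],
       [ 0.69251487,  0.54209823, -0.47597549,  0.4498135 ],
       [ 0.01289702, -0.66898876, -0.74316062,  0.74759124],
       [ 0.        ,  0.        ,  0.        ,  1.        ]])}
top {'fx': 393.9558995196867, 'fy': 393.9558995196867, 'cx': 283.2549481598339, 'cy': 205.8670665849333, 'T': array([[ 0.04236326, -0.97769582,  0.20570912,  0.36670561],
       [-0.99910063, -0.04182947,  0.00694505,  0.01521728],
       [ 0.00181456, -0.20581832, -0.97858854,  1.20296025],
       [ 0.        ,  0.        ,  0.        ,  1.        ]])}
0.1 0.08545063332040691
```

View pics/scene0.png

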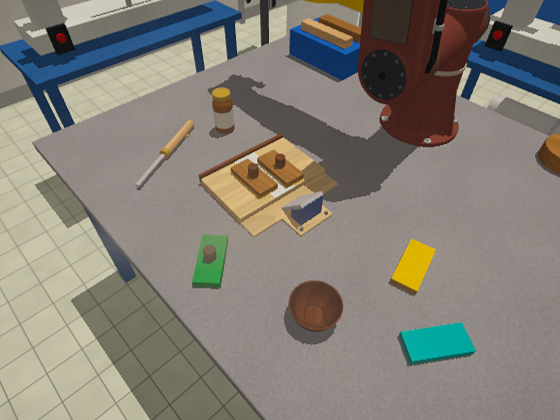

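View pics/top0.png

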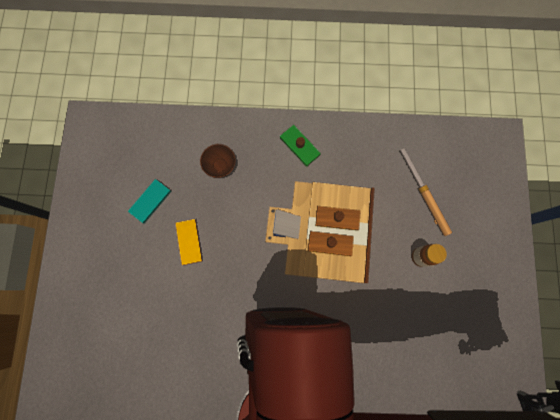

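The top view shows the yellow lid at about (189,242) px, the ramp at (286,223), the bed with its two knobs at (338,216) and (331,243), the jar at (433,254), the bowl at (218,160) and the gouge at (425,190). The green look-alike is at (300,145) and the turquoise one at (149,201). Next I'll measure these.

```bash
cat > h.py <<'E'
import numpy as np,cv2
from scipy.spatial.transform import Rotation as R
def pts(n,im,d,P):
    v,u=np.mgrid[0:420,0:560]
    c=np.stack([(u-P['cx'])/P['fx']*d,(v-P['cy'])/P['fy']*d,d],-1)
    return c@P['T'][:3,:3].T+P['T'][:3,3]
def rect(X):
    r=cv2.minAreaRect((X[:,:2]*1000).astype(np.float32)); return r
E
python3 - <<'E'
from plant import ctrl
from h import *
for n in("scene","top"):
    z=np.load(f"pics/{n}0.npz"); im,d=z['im'],z['d']; P=ctrl.camera_params(n); W=pts(n,im,d,P)
    hsv=cv2.cvtColor(im,cv2.COLOR_BGR2HSV)
    def comp(m,box=None,name=''):
        m=m&(d>0)
        if box: mm=np.zeros_like(m); mm[box[1]:box[3],box[0]:box[2]]=1; m=m&mm
        m=cv2.morphologyEx(m.astype(np.uint8),cv2.MORPH_OPEN,np.ones((2,2)))
        k,l,s,c=cv2.connectedComponentsWithStats(m)
        for i in range(1,k):
            if s[i,4]>30:
                X=W[l==i]; print(n,name,c[i].round(),s[i,4],'mean',X.mean(0).round(4),'zmed',np.median(X[:,2]).round(4),'rect',rect(X))
    H,S,V=hsv[...,0],hsv[...,1],hsv[...,2]
    comp((H>20)&(H<30)&(S>200)&(V>150)&(W[...,2]>.01)&(W[...,2]<.03),name='yellow')
    Z=W[...,2]
    print('bench z',np.median(Z[300:330,400:450] if n=='top' else Z[330:360,360:390]))
    comp((Z>.065)&(Z<.085)&(W[...,0]>.3)&(abs(W[...,1])<.3)&(V<110),name='knobtop')
    comp((Z>.036)&(Z<.05)&(W[...,0]>.3)&(abs(W[...,1])<.3),name='lidtop')
    comp((Z>.016)&(Z<.028)&(W[...,0]>.3)&(W[...,1]<.1)&(W[...,1]>-.25),name='bed')
    # ramp plane
    box=(268,205,302,240) if n=='top' else (280,190,330,232)
    m=np.zeros_like(H); m[box[1]:box[3],box[0]:box[2]]=1
    comp((Z>.025)&(Z<.1)&(m>0),name='ramp')
    im2=cv2.resize(im[170:300,230:400] if n=='top' else im[120:250,180:350],None,fx=4.5,fy=4.5,interpolation=cv2.INTER_CUBIC)
    cv2.imwrite(f'pics/{n}0c.png',im2)
E
```

```text
scene yellow [414. 266.] 1259 mean [0.5018 0.3102 0.0215] zmed 0.02 rect ((739.0328369140625, 369.2835388183594), (662.6384887695312, 59.51081466674805), 13.985183715820312)
bench z 0.00021248340890928086
scene lidtop [281. 168.] 657 mean [ 0.5131 -0.11    0.0432] zmed 0.0421 rect ((736.970703125, 159.93429565429688), (859.7472534179688, 124.18975067138672), 50.08686828613281)
scene lidtop [255. 178.] 703 mean [ 0.5911 -0.1287  0.0441] zmed 0.0421 rect ((778.2694702148438, 145.38540649414062), (821.546142578125, 119.14667510986328), 55.42723846435547)
scene lidtop [306. 210.] 117 mean [0.5693 0.0395 0.0377] zmed 0.0386 rect ((548.7446899414062, 37.451656341552734), (39.29243850708008, 98.1864013671875), 76.96160125732422)
scene lidtop [211. 255.] 44 mean [ 0.8206 -0.0121  0.0368] zmed 0.0381 rect ((814.3430786132812, -15.638863563537598), (34.39564514160156, 14.271343231201172), 11.893413543701172)
scene lidtop [320. 293.] 364 mean [0.7179 0.2182 0.0418] zmed 0.0421 rect ((726.654541015625, 223.9375762939453), (63.51987838745117, 104.09259796142578), 25.30379295349121)
scene bed [259
[... 1926 characters left out ...]
574707)
top bed [301. 146.] 548 mean [ 0.8104 -0.0246  0.0254] zmed 0.0191 rect ((625.4938354492188, -33.8765869140625), (512.4757690429688, 122.04450988769531), 2.653555154800415)
top bed [340. 234.] 3835 mean [ 0.5373 -0.1505  0.0267] zmed 0.021 rect ((525.6160888671875, -115.4132080078125), (244.7357940673828, 330.71429443359375), 87.08074951171875)
top bed [295. 229.] 45 mean [ 0.5465 -0.0145  0.0187] zmed 0.0185 rect ((547.9642944335938, -14.429183959960938), (11.197705268859863, 40.99097442626953), 85.6115493774414)
top ramp [284. 224.] 477 mean [0.5528 0.0182 0.0542] zmed 0.0497 rect ((479.2153015136719, 21.683425903320312), (58.758277893066406, 223.47726440429688), 85.81803131103516)
```

View pics/top0c.png

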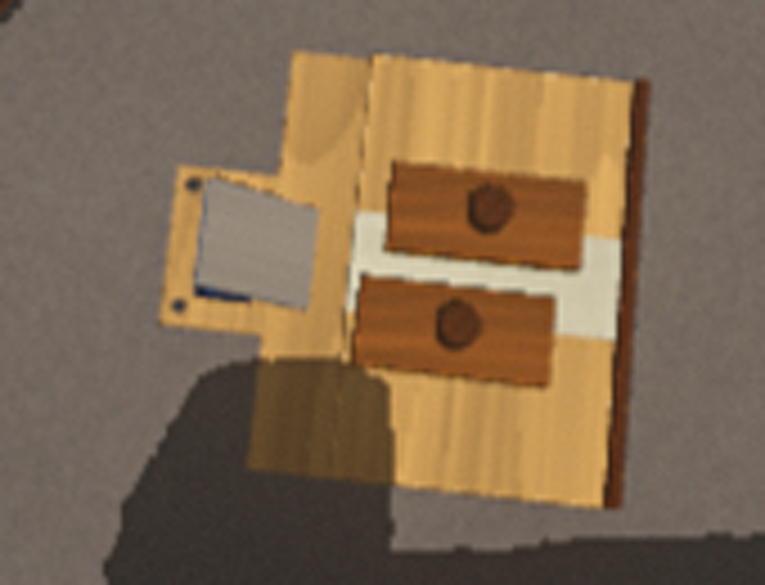

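View pics/scene0c.png

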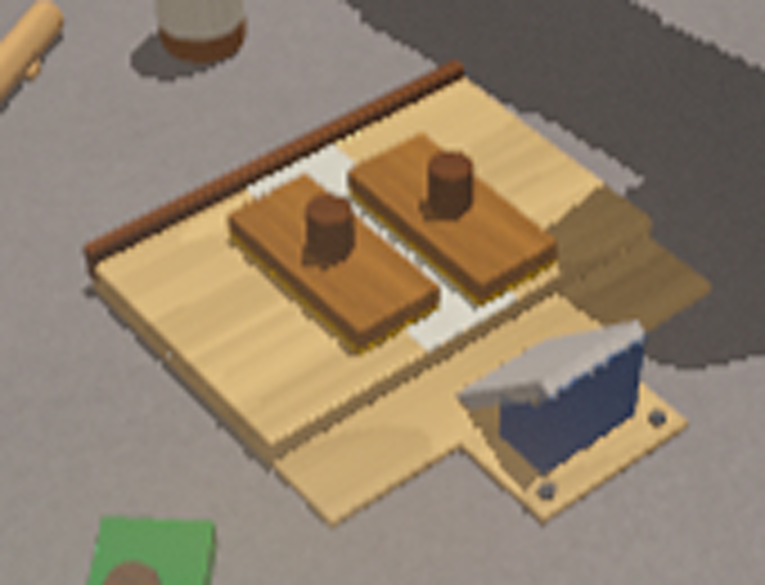

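```bash
cat > fit.py <<'E'
from plant import ctrl
from h import *
from scipy.optimize import least_squares
def proj(P,X):
    T=np.linalg.inv(P['T']); c=X@T[:3,:3].T+T[:3,3]
    return np.c_[c[:,0]/c[:,2]*P['fx']+P['cx'],c[:,1]/c[:,2]*P['fy']+P['cy']]
top=[((180,166),(55,100,0)),((162,325),(-55,100,0)),((374,57),(145,-24,16)),((636,78),(145,-205,16)),((604,506),(-145,-205,16)),
((357,212),(34,-24,16)),((620,238),(34,-205,16)),((615,338),(-34,-205,16)),((205,178),(35,71,71)),((195,292),(-35,71,71)),((318,207),(35,0,0)),((306,310),(-35,0,0))]
sc=[((272,447),(145,-24,16)),((95,265),(145,-205,16)),((545,523),(55,100,0)),((687,425),(-55,100,0)),((545,392),(35,71,71)),((640,325),(-35,71,71)),((462,395),(35,0,0)),((425,350),(34,-24,16)),((515,297),(-34,-24,16))]
def run(sets,s0):
    def W(s,m): 
        c,sn=np.cos(s[2]),np.sin(s[2]); m=m/1000
        return np.c_[s[0]+c*m[:,0]-sn*m[:,1],s[1]+sn*m[:,0]+c*m[:,1],m[:,2]+.006]
    D=[(ctrl.camera_params(n),np.array([a for a,b in L],float)/4.5-.4+off,np.array([b for a,b in L],float)) for n,L,off in sets]
    f=lambda s:np.concatenate([(proj(P,W(s,m))-px).ravel() for P,px,m in D])
    r=least_squares(f,s0,loss='soft_l1'); return r.x,f(r.x).reshape(-1,2).round(1)
A=('top',top,np.array([230,170])); B=('scene',sc,np.array([180,120]))
for S in([A],[B],[A,B]):
    x,r=run(S,[.55,0,-.05]); print(x.round(4),np.degrees(x[2])); print(r.tolist())
E
python3 fit.py
```

```text
[ 0.553  -0.0282 -0.0634] -3.6345880479910235
[[-0.7, 0.1], [-0.8, -0.1], [-1.0, -0.8], [-1.0, 0.5], [0.2, 0.3], [-0.5, -0.3], [0.4, 0.1], [0.1, 0.2], [2.0, 0.1], [1.6, -1.5], [0.1, 0.6], [0.5, 0.2]]
[ 0.5555 -0.0272 -0.0736] -4.21706723560337
[[-0.2, -0.3], [-0.1, 0.4], [-0.2, -0.4], [0.6, -0.1], [-0.5, -1.8], [0.0, -0.3], [-1.7, 0.4], [1.0, 0.7], [0.9, 0.8]]
[ 0.5541 -0.0281 -0.068 ] -3.897433191262795
[[-0.6, -0.4], [-0.9, -0.6], [-0.8, -1.1], [-0.8, 0.4], [-0.1, 0.2], [-0.5, -0.6], [0.3, 0.1], [-0.0, 0.1], [2.1, -0.3], [1.5, -2.0], [0.1, 0.3], [0.5, -0.2], [0.1, -0.5], [-0.1, 0.4], [0.2, -0.9], [0.8, -0.7], [-0.2, -2.3], [0.2, -0.8], [-1.5, 0.0], [1.1, 0.3], [1.0, 0.4]]
```

```bash
cat >> h.py <<'E'
S0=np.array([.5541,-.0281,-.068])
def st2w(p,S=S0):
    c,s=np.cos(S[2]),np.sin(S[2]); return np.array([S[0]+c*p[0]-s*p[1],S[1]+s*p[0]+c*p[1],p[2]+.006])
def w2st(p,S=S0):
    c,s=np.cos(S[2]),np.sin(S[2]); dx,dy=p[0]-S[0],p[1]-S[1]; return np.array([c*dx+s*dy,-s*dx+c*dy,p[2]-.006])
def plane(P,uv,z):
    uv=np.asarray(uv,float).reshape(-1,2)
    r=np.c_[(uv[:,0]-P['cx'])/P['fx'],(uv[:,1]-P['cy'])/P['fy'],np.ones(len(uv))]@P['T'][:3,:3].T
    o=P['T'][:3,3]; return o+r*((z-o[2])/r[:,2])[:,None]
E
python3 - <<'E'
from plant import ctrl
from h import *
for n in("scene","top"):
    z=np.load(f"pics/{n}0.npz"); im,d=z['im'],z['d']; P=ctrl.camera_params(n); W=pts(n,im,d,P)
    hsv=cv2.cvtColor(im,cv2.COLOR_BGR2HSV);H,S,V=hsv[...,0],hsv[...,1],hsv[...,2];Z=W[...,2]
    m=((H>20)&(H<30)&(S>200)&(V>130)).astype(np.uint8)
    k,l,s,c=cv2.connectedComponentsWithStats(m); i=[i for i in range(1,k) if abs(s[i,0]-(175 if n=='top' else 390))<20 and s[i,4]>300]
    for j in i:
        v,u=np.nonzero(l==j); X=plane(P,np.c_[u,v],.02); r=rect(X); print(n,'lid',r, 'centroid',X.mean(0))
    m=((Z>.066)&(Z<.08)&(W[...,0]>.4)&(W[...,0]<.7)&(W[...,1]>-.2)&(W[...,1]<-.08)).astype(np.uint8)
    k,l,s,c=cv2.connectedComponentsWithStats(m)
    for j in range(1,k):
        if s[j,4]>15:
            v,u=np.nonzero(l==j); X=plane(P,np.c_[u,v],.074); print(n,'knob',s[j,4],c[j].round(1),X.mean(0).round(4),w2st(X.mean(0)).round(4),rect(X)[1])
print(ctrl.read_time_s())
for o in ([180,0,0],):
  for p in ([.504,-.126,.05],[.582,-.146,.05]):
    for yaw in (-4,86,-94,176):
      print(p,yaw,ctrl.ik(p,[180,0,yaw]))
# ramp
from scipy.spatial.transform import Rotation as R
b=np.degrees(S0[2])
n_=np.array([0,-1,1])/2**.5
for sg in(1,-1):
    z_=-n_; y_=np.array([sg,0,0]); x_=np.cross(y_,z_)
    M=R.from_euler('z',b,degrees=True).as_matrix()@np.c_[x_,y_,z_]; e=R.from_matrix(M).as_euler('xyz',degrees=True)
    print(e,ctrl.ik(st2w(np.array([0,.051,.051])),e), ctrl.ik(st2w(np.array([0,.051,.051])+.09*n_),e))
for yaw in(0,180,-4,176): print('lid',ctrl.ik([.49,.3,.1],[180,0,yaw]))
E
```

```text
scene lid ((496.98052978515625, 305.65252685546875), (129.71343994140625, 58.92192840576172), 14.113414764404297) centroid [0.49990934 0.30684076 0.02      ]
scene knob 73 [279.6 157. ] [ 0.5097 -0.119   0.074 ] [-0.0381 -0.0937  0.068 ] (32.476104736328125, 23.986618041992188)
scene knob 75 [252.7 166.6] [ 0.5869 -0.1386  0.074 ] [ 0.0402 -0.108   0.068 ] (30.754409790039062, 26.096649169921875)
top lid ((493.97088623046875, 305.40869140625), (125.55967712402344, 58.67416763305664), 14.030539512634277) centroid [0.49349228 0.30518779 0.02      ]
top knob 72 [339.3 215.3] [ 0.5829 -0.1411  0.074 ] [ 0.0364 -0.1107  0.068 ] (26.652938842773438, 25.32831573486328)
top knob 73 [332.1 241.5] [ 0.5056 -0.1213  0.074 ] [-0.0421 -0.0963  0.068 ] (26.086214065551758, 23.024032592773438)
0.1
[0.504, -0.126, 0.05] -4 [-28.48211206  -5.31624134 -24.71812445  70.59811689   0.
 155.51788794]
[0.504, -0.126, 0.05] 86 [-28.48211206  -5.31624134 -24.71812445  70.59811689   0.
  65.51788794]
[0.504, -0.126, 0.05] -94 [ -28.48211206   -5.31624134  -24.71812445   70.59811689    0.
 -114.48211206]
[0.50
[... 534 characters left out ...]
 [-32.40765745  19.55199596  -8.34162917  87.6231896   38.41475248
  52.46765451] [-37.86727763  20.70149352  -0.36773743  98.12616245  35.90315873
  46.38267468]
[-180.           45.          -93.89611301] [ -32.40765745   19.55199596   -8.34162917   87.6231896    38.41475248
 -127.53234549] [ -37.86727763   20.70149352   -0.36773743   98.12616245   35.90315873
 -133.61732532]
lid [  18.4404134     2.54051939  -11.67418046   75.78530015    0.
 -161.5595866 ]
lid [ 18.4404134    2.54051939 -11.67418046  75.78530015   0.
  18.4404134 ]
lid [  18.4404134     2.54051939  -11.67418046   75.78530015    0.
 -157.5595866 ]
lid [ 18.4404134    2.54051939 -11.67418046  75.78530015   0.
  22.4404134 ]
```

```bash
cat > s1.py <<'E'
from plant import ctrl
from h import *
b=np.degrees(S0[2]); o=[180,0,180+b]
def t(m): print(m,round(ctrl.read_time_s(),2),np.round(ctrl.read_ee_pos(),4),'op',round(ctrl.read_opening(),4),'F',np.round(ctrl.read_wrist_force(),1))
first=True
for k,sx in (([.507,-.1205],-.09),([.585,-.140],.09)):
    k=np.array(k)
    if first: ctrl.move_ptp([*k,.17],o); ctrl.move_gripper(.05,40); t('hover'); first=False
    else: ctrl.move_linear([*k,.12],vel=.3); ctrl.move_gripper(.05,40)
    g=ctrl.move_linear([*k,.047],vel=.15,guard=12); t(f'down {g}')
    ctrl.move_gripper(.0,40); t('grip')
    s=w2st([*k,.047]); s[0]=sx; e=st2w(s)
    ctrl.move_linear([e[0],e[1],.047],vel=.08); t('moved')
    ctrl.move_gripper(.05); ctrl.move_linear([e[0],e[1],.12],vel=.25); t('up')
E
python3 s1.py
```

```text
hover 2.6 [ 0.507  -0.1206  0.17  ] op 0.0499 F [-0.7 -0.5 -0.1]
down False 3.57 [ 0.5076 -0.1208  0.0479] op 0.0496 F [ 0.3 -0.2  0.2]
grip 3.89 [ 0.5078 -0.121   0.0483] op 0.0269 F [-0.8 -0.   6.1]
moved 4.66 [ 0.4581 -0.1176  0.0483] op 0.0266 F [-0.4  1.  10.1]
up 5.45 [ 0.4583 -0.1174  0.1208] op 0.0501 F [ 0.2  0.3 -0.6]
down False 6.92 [ 0.5852 -0.1401  0.0478] op 0.05 F [0.4 0.2 0.7]
grip 7.25 [ 0.5861 -0.1406  0.0488] op 0.0266 F [-0.9 -0.3  6.1]
moved 8.04 [ 0.6375 -0.144   0.0489] op 0.0266 F [-0.8 -0.4  6.6]
up 8.83 [ 0.6372 -0.1438  0.1215] op 0.05 F [-1.   0.6 -0.9]
```

```bash
python3 - <<'E'
from plant import ctrl
from h import *
c=.4955,.3055
ctrl.move_linear([.60,-.06,.2],vel=.3); ctrl.move_ptp([*c,.12],[180,0,-166]); ctrl.move_gripper(.085)
for n in("scene","top"):
    im,d=ctrl.read_camera(n); np.savez(f"pics/{n}1.npz",im=im,d=d)
    cv2.imwrite(f"pics/{n}1.png",im)
    P=ctrl.camera_params(n); W=pts(n,im,d,P);Z=W[...,2]
    m=((Z>.066)&(Z<.08)&(W[...,0]>.4)&(W[...,0]<.7)&(W[...,1]>-.2)&(W[...,1]<-.08)).astype(np.uint8)
    k,l,s,c=cv2.connectedComponentsWithStats(m)
    for j in range(1,k):
        if s[j,4]>15:
            v,u=np.nonzero(l==j); X=plane(P,np.c_[u,v],.074); print(n,'knob',s[j,4],c[j].round(1),X.mean(0).round(4),w2st(X.mean(0)).round(4))
print(ctrl.read_time_s(),ctrl.read_joints())
E
```

```text
scene knob 71 [294.4 149.8] [ 0.4601 -0.1131  0.074 ] [-0.088  -0.0912  0.068 ]
scene knob 84 [237.  175.9] [ 0.6385 -0.1392  0.074 ] [ 0.0918 -0.1052  0.068 ]
top knob 68 [340.  197.9] [ 0.635  -0.1425  0.074 ] [ 0.0885 -0.1086  0.068 ]
top knob 75 [329.7 258.7] [ 0.4562 -0.1153  0.074 ] [-0.0918 -0.0937  0.068 ]
11.3667 [ 1.87853642e+01  3.34948667e+00 -8.74027540e+00  7.79088382e+01
 -2.63424760e-03  4.79058496e+00]
```

View pics/scene1.png

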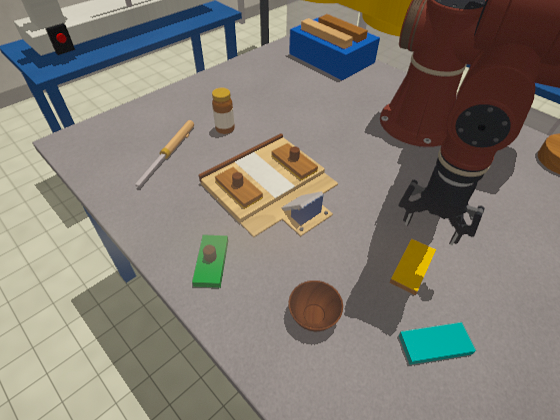

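View pics/top1.png

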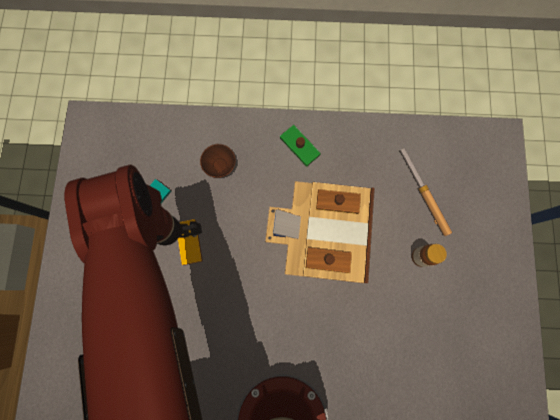

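The scene view confirms that both knobbed lids, at (294,150) and (237,176), are off the strip, at about ±0.09 m in stand x. With the whole strip now visible I'll refine the stand pose and then grasp the loose lid.

```bash
python3 - <<'E'
from plant import ctrl
from h import *
for n in("scene","top"):
    z=np.load(f"pics/{n}1.npz"); im,d=z['im'],z['d']; P=ctrl.camera_params(n)
    hsv=cv2.cvtColor(im,cv2.COLOR_BGR2HSV)
    m=((hsv[...,1]<50)&(hsv[...,2]>165)).astype(np.uint8)
    x0,y0,x1,y1=(295,205,375,255) if n=='top' else (220,140,305,205)
    q=np.zeros_like(m); q[y0:y1,x0:x1]=m[y0:y1,x0:x1]
    k,l,s,c=cv2.connectedComponentsWithStats(q); j=1+np.argmax(s[1:,4]); v,u=np.nonzero(l==j)
    X=plane(P,np.c_[u,v],.022); r=rect(X); print(n,s[j],X.mean(0).round(4),r,w2st(X.mean(0)).round(4))
E
```

```text
scene [ 235  152   59   46 1126] [ 0.5475 -0.1398  0.022 ] ((546.721435546875, -143.27206420898438), (181.1926727294922, 68.06048583984375), 85.75983428955078) [ 0.001  -0.1119  0.016 ]
top [ 307  218   61   27 1222] [ 0.545  -0.1431  0.022 ] ((545.3078002929688, -143.02102661132812), (178.53421020507812, 63.245338439941406), 86.0628433227539) [-0.0013 -0.1154  0.016 ]
```

```bash
python3 - <<'E'
from plant import ctrl
from h import *
c=[.4955,.3055]
g=ctrl.move_linear([*c,.004],vel=.12,guard=10); print('guard',g,ctrl.read_ee_pos())
ctrl.move_gripper(0,40); print(ctrl.read_opening(),ctrl.read_ee_pos(),ctrl.read_wrist_force())
ctrl.move_linear([*c,.12],vel=.2); print(ctrl.read_opening(),ctrl.read_ee_pos(),ctrl.read_wrist_force())
for n in("scene","top"):
    im,d=ctrl.read_camera(n); cv2.imwrite(f"pics/{n}2.png",im)
print(ctrl.read_time_s())
E
```

```text
guard False [0.49617131 0.30574093 0.00494213]
0.05933991428712877 [0.49615443 0.3057542  0.00503778] [-1.42274113 -0.67243883  6.60689001]
0.0585900313382623 [0.49486509 0.30525082 0.11852363] [ 0.3286893  -0.32570827 -2.61464842]
13.675
```

View pics/scene2.png

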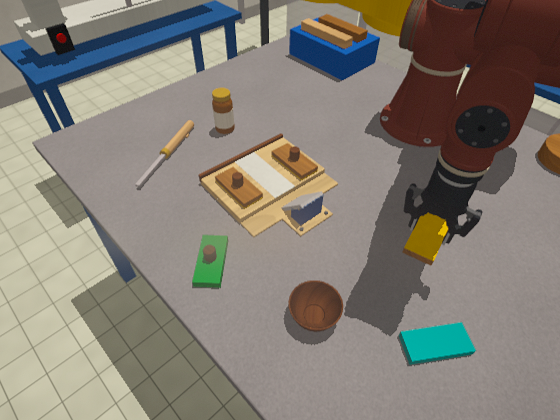

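The lid is held at opening 59 mm (it is 60 mm wide), with its yellow face up at (428,238) px. Now I'll lay it on the ramp.

```bash
python3 - <<'E'
from plant import ctrl
from h import *
b=np.degrees(S0[2]); n_=np.array([0,-1,1])/2**.5; u_=np.array([0,1,1])/2**.5
M=R.from_euler('z',b,degrees=True).as_matrix()@np.c_[u_,[1,0,0],-n_]; e=R.from_matrix(M).as_euler('xyz',degrees=True)
def T(s,gap): return st2w(u_*s+n_*(.005+gap))
ctrl.move_linear([.495,.26,.24],vel=.2)
ctrl.move_ptp(T(.08,.13),e); print(ctrl.read_time_s(),ctrl.read_ee_pos(),T(.08,.13),ctrl.read_opening())
ctrl.move_linear(T(.08,.03),vel=.12); print(ctrl.read_ee_pos(),T(.08,.03))
for n in("scene","top"):
    im,d=ctrl.read_camera(n); cv2.imwrite(f"pics/{n}3.png",im)
    np.savez(f"pics/{n}3.npz",im=im,d=d)
print(ctrl.read_time_s(),ctrl.read_wrist_force(),ctrl.read_eef_rot(),e)
E
```

```text
15.8 [ 0.55155047 -0.0656565   0.15815876] [ 0.55145746 -0.06690099  0.15802796] 0.05899333505619581
[0.55660006 0.00324018 0.0878634 ] [0.55626208 0.00364627 0.08731728]
16.8833 [ 0.14916354 -0.10611206 -1.8234323 ] [179.91920103 -44.96482596  86.13120902] [180.         -45.          86.10388699]
```

View pics/scene3.png

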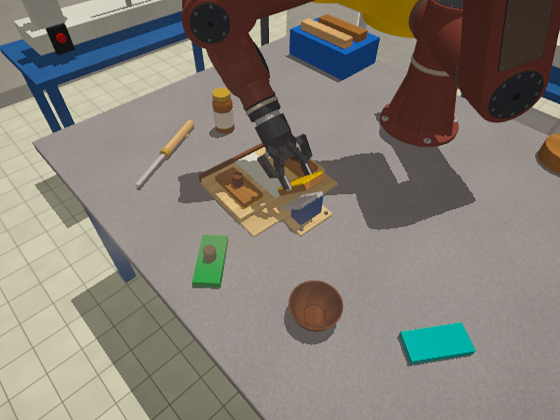

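View pics/top3.png

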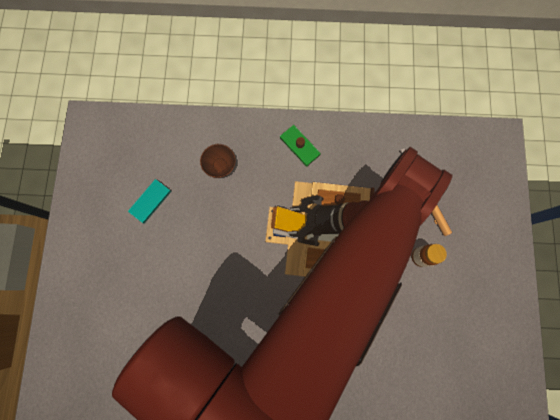

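The scene view shows the lid parallel to the ramp and about 30 mm off it, at (300,183), with the yellow face up. The fingers straddle the lid and nothing is in the way. Next: lower it under guard and release.

```bash
python3 - <<'E'
from plant import ctrl
from h import *
n_=np.array([0,-1,1])/2**.5; u_=np.array([0,1,1])/2**.5
def T(s,gap): return st2w(u_*s+n_*(.005+gap))
ctrl.move_linear(T(.08,.008),vel=.08)
g=ctrl.move_linear(T(.08,-.004),vel=.025,guard=3)
p=ctrl.read_ee_pos(); q=w2st(p); print(g,p,'s',q@u_,'gap',q@n_-.005,q,ctrl.read_wrist_force())
ctrl.move_gripper(.085); ctrl.sleep(.5)
q=w2st(ctrl.read_ee_pos()); print(ctrl.read_wrist_force(),ctrl.read_opening())
for n in("scene",):
    im,d=ctrl.read_camera(n); cv2.imwrite(f"pics/{n}4.png",cv2.resize(im[120:270,180:380],None,fx=4,fy=4,interpolation=cv2.INTER_CUBIC))
print(ctrl.read_time_s())
E
```

```text
True [0.55804032 0.02363842 0.06703454] s 0.07984729310904644 gap 0.001468582027978494 [0.00041571 0.05188658 0.06103454] [-1.09418766 -2.89050148  5.05242587]
[ 0.11581341  0.39333525 -0.84379977] 0.0850662592177105
18.6083
```

View pics/scene4.png

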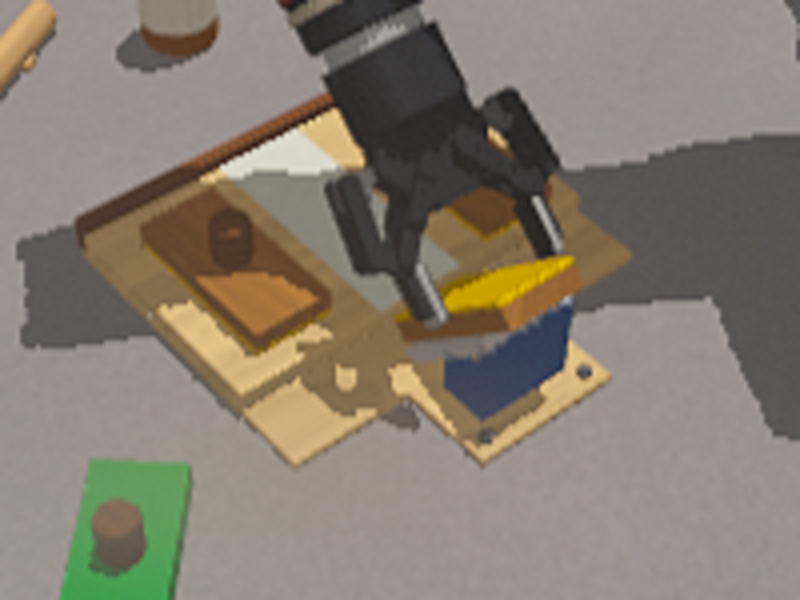

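The fingers are open and clear of the lid, which rests on the ramp. I'll back off along the normal, move behind the ramp and look.

```bash
python3 - <<'E'
from plant import ctrl
from h import *
n_=np.array([0,-1,1])/2**.5; u_=np.array([0,1,1])/2**.5
def T(s,gap): return st2w(u_*s+n_*(.005+gap))
ctrl.move_linear(T(.08,.15),vel=.2)
b=np.degrees(S0[2])
# via: high up, then behind ramp tool down, tool x along stand y => jaws along stand x
pos=st2w([0,.16,.20]); ctrl.move_ptp(pos,[180,0,90+b]); ctrl.move_gripper(.03)
print(ctrl.read_time_s(),ctrl.read_joints(),w2st(ctrl.read_ee_pos()))
for n in("scene","top"):
    im,d=ctrl.read_camera(n); np.savez(f"pics/{n}5.npz",im=im,d=d)
    c=im[120:270,180:380] if n=='scene' else im[170:300,220:400]
    cv2.imwrite(f"pics/{n}5.png",cv2.resize(c,None,fx=4,fy=4,interpolation=cv2.INTER_CUBIC))
    P=ctrl.camera_params(n); W=pts(n,im,d,P)
    hsv=cv2.cvtColor(im,cv2.COLOR_BGR2HSV)
    m=(hsv[...,0]>19)&(hsv[...,0]<31)&(hsv[...,1]>190)&(d>0)&(W[...,2]>.025)&(W[...,2]<.15)&(abs(W[...,1]-.02)<.15)&(W[...,0]<.7)&(W[...,0]>.4)
    m=cv2.erode(m.astype(np.uint8),np.ones((3,3)))>0
    X=np.array([w2st(p) for p in W[m]]); print(n,m.sum())
    if m.sum()>20:
        c=np.median(X,0); _,_,V=np.linalg.svd(X-X.mean(0)); print('mean',X.mean(0).round(4),'normal',V[2].round(3),'long',V[0].round(3),'min',X.min(0).round(3),'max',X.max(0).round(3))
E
```

```text
21.0417 [ 1.70794845e-01  2.26138164e+00 -9.26987525e-01  8.68192659e+01
  3.50205961e-03  9.40901411e+01] [7.02418724e-05 1.59777461e-01 1.99949039e-01]
scene 160
mean [0.0094 0.0433 0.0744] normal [-0.003 -0.684  0.729] long [-0.003  0.729  0.684] min [-0.017 -0.002  0.032] max [0.033 0.078 0.106]
top 467
mean [-0.0003  0.035   0.0643] normal [ 0.005 -0.691  0.723] long [-0.002  0.723  0.691] min [-0.026 -0.01   0.021] max [0.025 0.074 0.106]
```

View pics/scene5.png

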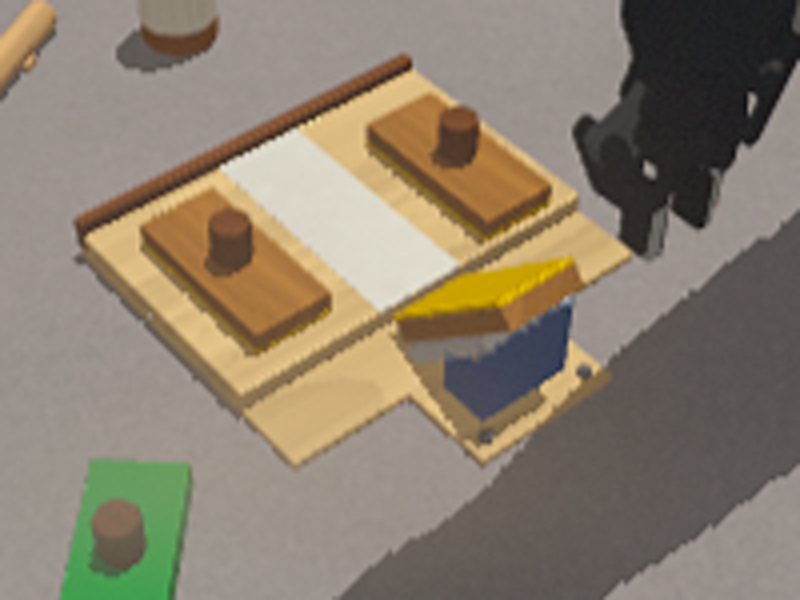

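View pics/top5.png

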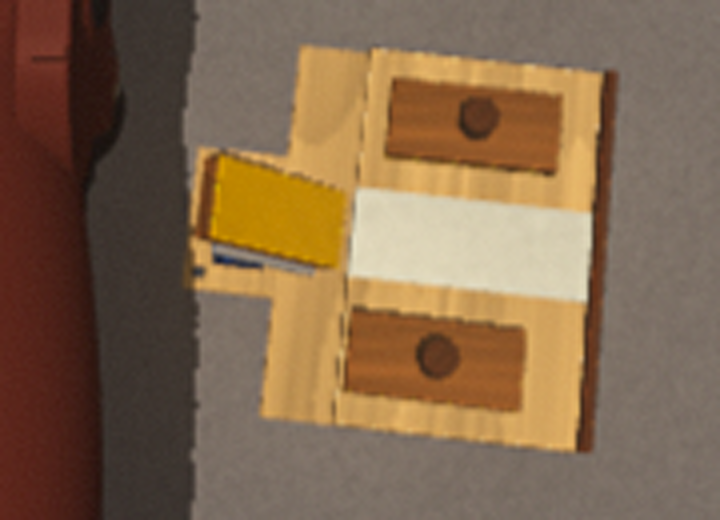

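The lid leans with its normal at about 44° and spans roughly 5 to 130 mm up the slope, so its foot is in the groove. It is centred within 1 mm in stand x, with the yellow face up. Now I'll tip it by pushing from behind, above the crest.

```bash
python3 - <<'E'
from plant import ctrl
from h import *
ctrl.move_linear(st2w([0,.135,.20]),vel=.2)
g=ctrl.move_linear(st2w([0,.135,.079]),vel=.15,guard=10)
print(g,w2st(ctrl.read_ee_pos()),ctrl.read_wrist_force(),ctrl.read_time_s())
for y in (.085,.05,.02,0,-.02,-.035):
    g=ctrl.move_linear(st2w([0,y,.079]),vel=.05,guard=8)
    print(g,w2st(ctrl.read_ee_pos()).round(4),np.round(ctrl.read_wrist_force(),2),round(ctrl.read_time_s(),2))
    if g: break
    im,d=ctrl.read_camera('scene'); cv2.imwrite(f"pics/push{int(y*1000)}.png",cv2.resize(im[120:270,180:380],None,fx=2,fy=2))
E
python3 -c "
import cv2,numpy as np,glob
f=[f'pics/push{y}.png' for y in (85,50,20,0,-20,-35)]
I=[cv2.imread(x) for x in f]; I=[i if i is not None else np.zeros((300,400,3),np.uint8) for i in I]
cv2.imwrite('pics/mont.png',cv2.resize(np.vstack([np.hstack(I[:3]),np.hstack(I[3:])]),(800,400)))"
```

```text
False [0.0006622  0.13514126 0.08010671] [-0.0915276   0.1178696   0.58523376] 22.375
True [0.0002 0.092  0.0794] [1.12 4.68 3.97] 23.19[ WARN:0@0.010] global loadsave.cpp:275 findDecoder imread_('pics/push85.png'): can't open/read file: check file path/integrity
[ WARN:0@0.010] global loadsave.cpp:275 findDecoder imread_('pics/push50.png'): can't open/read file: check file path/integrity
[ WARN:0@0.010] global loadsave.cpp:275 findDecoder imread_('pics/push20.png'): can't open/read file: check file path/integrity
[ WARN:0@0.010] global loadsave.cpp:275 findDecoder imread_('pics/push0.png'): can't open/read file: check file path/integrity
[ WARN:0@0.010] global loadsave.cpp:275 findDecoder imread_('pics/push-20.png'): can't open/read file: check file path/integrity
[ WARN:0@0.010] global loadsave.cpp:275 findDecoder imread_('pics/push-35.png'): can't open/read file: check file path/integrity
```

View pics/mont.png

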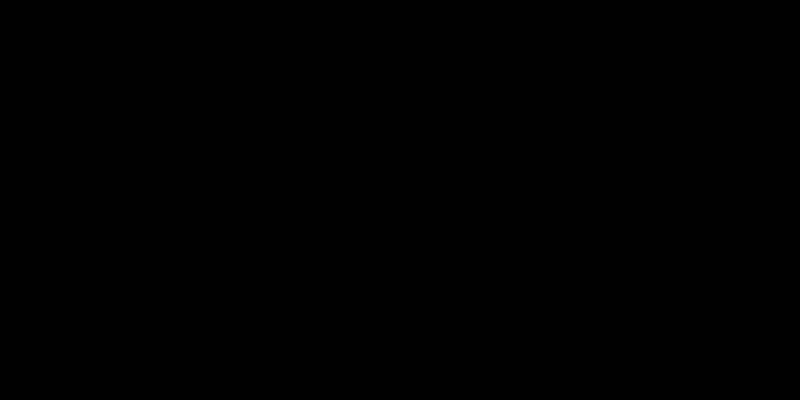

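```bash
python3 - <<'E'
from plant import ctrl
from h import *
print(ctrl.read_wrist_force(),w2st(ctrl.read_ee_pos()))
im,d=ctrl.read_camera('scene'); cv2.imwrite("pics/s6.png",cv2.resize(im[170:250,250:360],None,fx=7,fy=7,interpolation=cv2.INTER_CUBIC))
im,d=ctrl.read_camera('top'); cv2.imwrite("pics/t6.png",cv2.resize(im[190:260,240:340],None,fx=7,fy=7,interpolation=cv2.INTER_CUBIC))
E
```

```text
[1.12251163 4.68357198 3.96933928] [0.00022099 0.09197168 0.07939131]
```

View pics/s6.png

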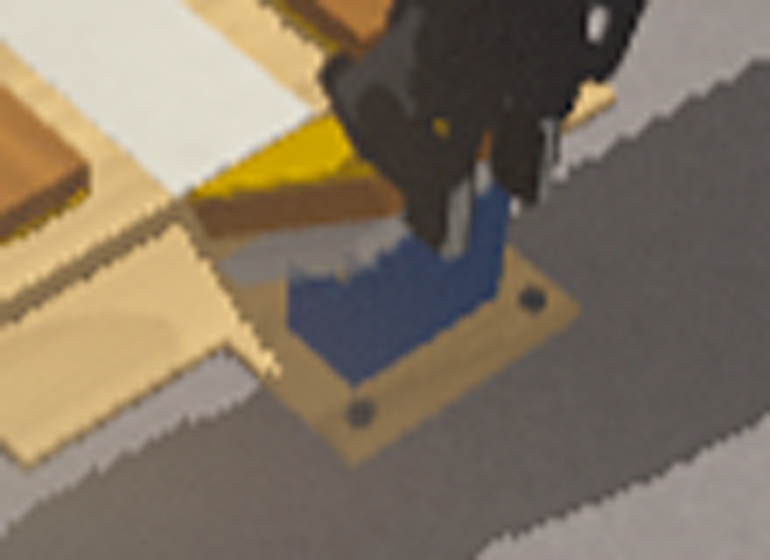

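View pics/t6.png

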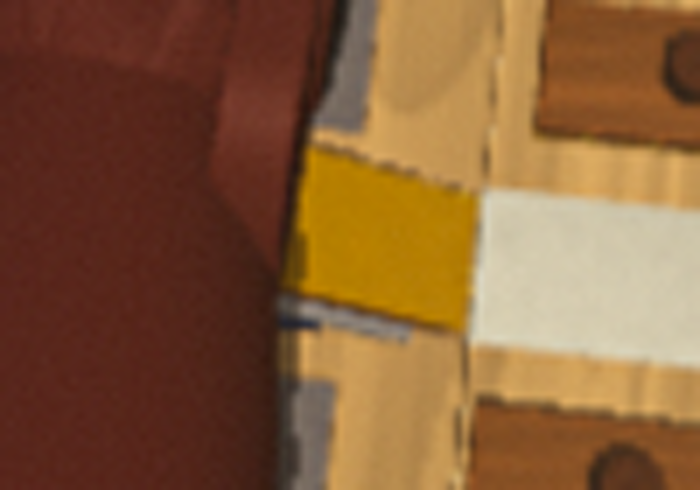

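The push stopped at TCP y = +92 mm, with a 6 N reaction of (+4.7 y, +4.0 z), which lies along the lid. The top view shows the foot has slid up to the lip. So the flat push drags friction on the lid's end and jams it lengthwise. I'll follow the arc of the lid's end instead, moving up and over, with a guard.

```bash
cat > arc.py <<'E'
from plant import ctrl
from h import *
import sys
def corner(th):
    t=np.radians(th); return np.array([-.024+.02*np.sin(t)+.13*np.cos(t), .13*np.sin(t)])
q=w2st(ctrl.read_ee_pos()); c0=corner(45.6)
off=np.array([.092,.0794])-c0
for th in [float(a) for a in sys.argv[1:]]:
    c=corner(th)+off
    g=ctrl.move_linear(st2w([0,c[0],c[1]]),vel=.04,guard=8)
    print(th,g,w2st(ctrl.read_ee_pos()).round(4),np.round(ctrl.read_wrist_force(),2),round(ctrl.read_time_s(),2))
    im,d=ctrl.read_camera('scene'); cv2.imwrite(f"pics/arc{int(th)}.png",cv2.resize(im[130:250,230:390],None,fx=5,fy=5,interpolation=cv2.INTER_CUBIC))
    if g: break
E
python3 arc.py 50 55
```

```text
50.0 False [0.0002 0.0856 0.0864] [0.22 3.85 3.03] 23.69
55.0 False [-0.0001  0.0775  0.0927] [-0.77  1.72  1.02] 24.16
```

```bash
ls pics | grep arc
```

```text
arc50.png
arc55.png
```

View pics/arc55.png

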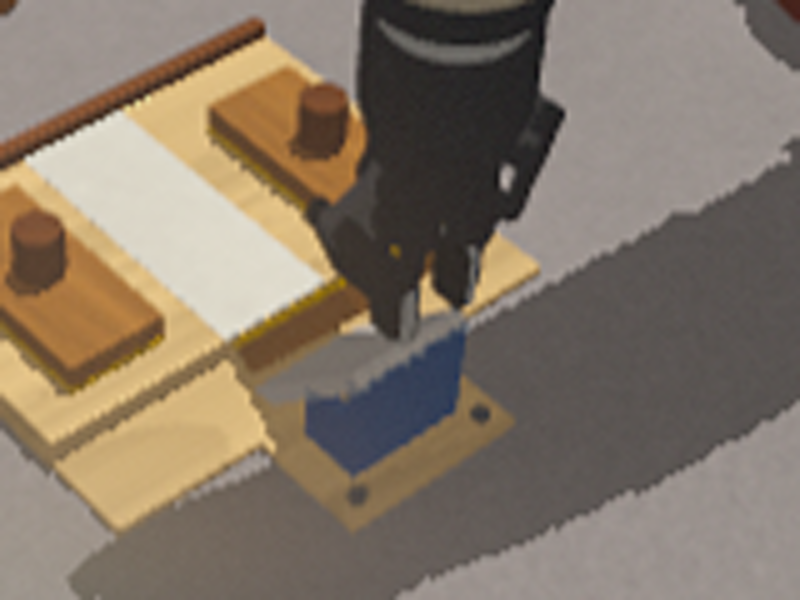

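The lid is lifting off the ramp (its end at about (350,290) px in the crop) and the force has dropped to 2 N. I'll continue the arc.

```bash
python3 arc.py 61 67 73 79
```

```text
61.0 False [0.     0.0669 0.1002] [0.06 0.92 0.18] 24.68
67.0 False [1.000e-04 5.570e-02 1.063e-01] [-0.23  0.78  0.33] 25.19
73.0 False [1.000e-04 4.360e-02 1.109e-01] [-0.44  0.03  0.15] 25.72
79.0 False [1.000e-04 3.090e-02 1.142e-01] [-0.17 -0.3   0.85] 26.24
```

```bash
python3 -c "
import cv2,numpy as np
I=[cv2.imread(f'pics/arc{x}.png') for x in (61,67,73,79)]
I=[cv2.resize(i,(400,300)) if i is not None else np.zeros((300,400,3),np.uint8) for i in I]
cv2.imwrite('pics/mont2.png',np.vstack([np.hstack(I[:2]),np.hstack(I[2:])]))"
```

```text
(no output)
```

View pics/mont2.png

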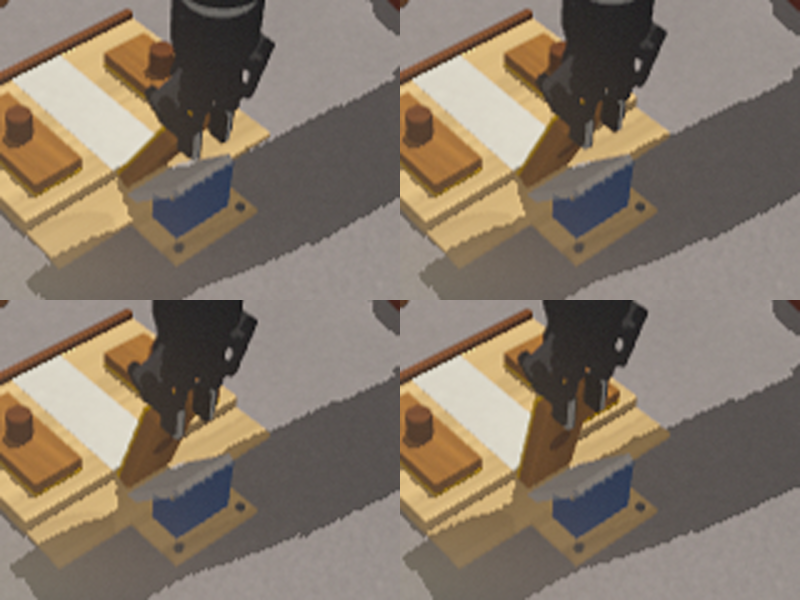

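The lid is near upright (bottom-right frame) with its foot against the lip. Next is a level push past upright.

```bash
python3 - <<'E'
from plant import ctrl
from h import *
I=[]
for y in (.01,-.005,-.02,-.032):
    g=ctrl.move_linear(st2w([0,y,.112]),vel=.05,guard=8)
    print(y,g,w2st(ctrl.read_ee_pos()).round(4),np.round(ctrl.read_wrist_force(),2),round(ctrl.read_time_s(),2))
    im,d=ctrl.read_camera('scene'); I.append(cv2.resize(im[130:250,230:390],(400,300)))
    if g: break
while len(I)<4: I.append(I[-1]*0)
cv2.imwrite('pics/mont3.png',np.vstack([np.hstack(I[:2]),np.hstack(I[2:4])]))
E
```

```text
0.01 False [-0.      0.0098  0.112 ] [0.26 0.09 1.25] 26.87
-0.005 False [ 0.     -0.0054  0.112 ] [ 0.88 -0.84  0.21] 27.37
-0.02 False [-0.     -0.0203  0.112 ] [-0.26  0.06 -0.48] 27.87
-0.032 False [-0.     -0.0323  0.112 ] [ 0.01  0.51 -0.45] 28.31
```

View pics/mont3.png

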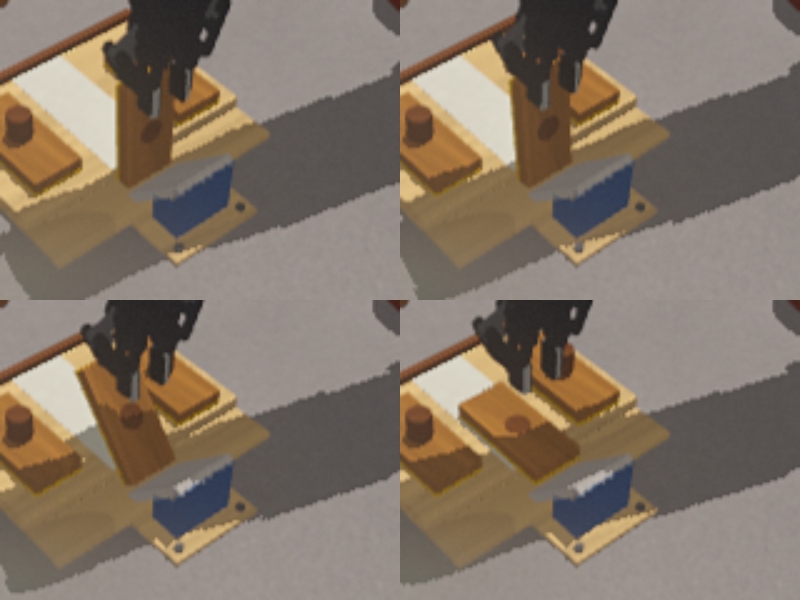

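It fell over onto the yellow face and lies between the knobbed lids. I'll retract and check.

```bash
python3 - <<'E'
from plant import ctrl
from h import *
ctrl.move_linear(st2w([0,.02,.22]),vel=.2)
ctrl.move_ptp([.42,.3,.25],[180,0,90])
print(ctrl.read_time_s())
for n in("scene","top"):
    im,d=ctrl.read_camera(n); np.savez(f"pics/{n}7.npz",im=im,d=d); P=ctrl.camera_params(n); W=pts(n,im,d,P)
    c=im[120:270,180:380] if n=='scene' else im[170:300,220:400]
    cv2.imwrite(f"pics/{n}7.png",cv2.resize(c,None,fx=4,fy=4,interpolation=cv2.INTER_CUBIC))
    Q=W.reshape(-1,3); st=np.array([w2st(p) for p in Q]).reshape(W.shape)
    Z=st[...,2]
    m=((Z>.029)&(Z<.043)&(abs(st[...,0])<.055)&(st[...,1]<.0)&(st[...,1]>-.2)).astype(np.uint8)
    k,l,s,c=cv2.connectedComponentsWithStats(m); j=1+np.argmax(s[1:,4]); v,u=np.nonzero(l==j)
    X=np.array([w2st(p) for p in plane(P,np.c_[u,v],.042)]); print(n,'lid',s[j,4],X.mean(0).round(4),rect(X))
    A=st[l==j]; f=np.linalg.lstsq(np.c_[A[:,:2],np.ones(len(A))],A[:,2],rcond=None)[0]; print('tilt',f[:2],'z',np.median(A[:,2]))
    m=((Z>.06)&(Z<.074)&(abs(st[...,0])<.15)&(st[...,1]<-.05)&(st[...,1]>-.2)).astype(np.uint8)
    k,l,s,c=cv2.connectedComponentsWithStats(m)
    for j in range(1,k):
        if s[j,4]>15:
            v,u=np.nonzero(l==j); X=plane(P,np.c_[u,v],.074); print(n,'knob',w2st(X.mean(0)).round(4))
E
```

```text
30.3833
scene lid 789 [ 0.0031 -0.0603  0.036 ] ((2.9059982299804688, -60.674400329589844), (126.64046478271484, 64.2410659790039), 89.56324768066406)
tilt [-0.01457256  0.00055699] z 0.03624191614005779
scene knob [-0.088  -0.0916  0.068 ]
scene knob [ 0.0919 -0.1057  0.068 ]
top lid 823 [-0.0003 -0.0614  0.036 ] ((-0.1756572723388672, -61.54948043823242), (122.85343170166016, 60.28963851928711), 89.89151763916016)
tilt [0.00122437 0.00046559] z 0.034862955554795245
top knob [ 0.0883 -0.1087  0.068 ]
top knob [-0.0918 -0.0937  0.068 ]
```

View pics/scene7.png

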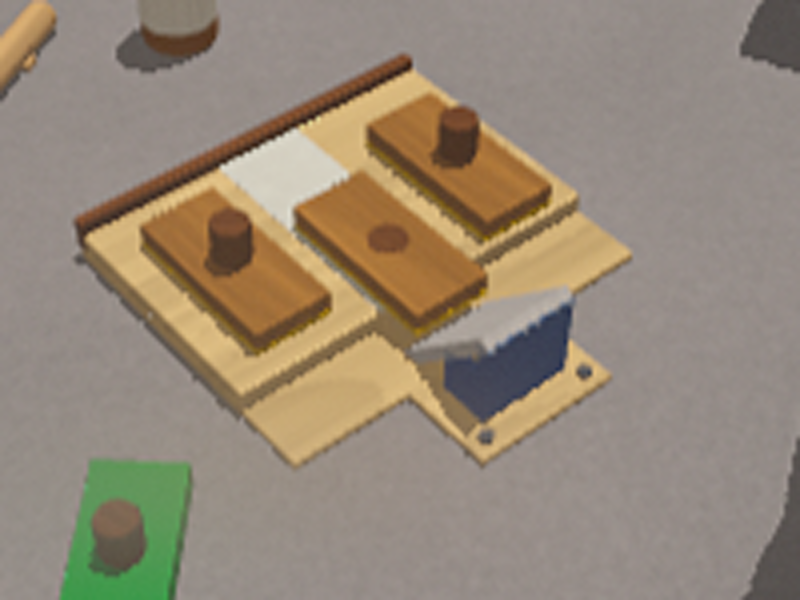

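View pics/top7.png

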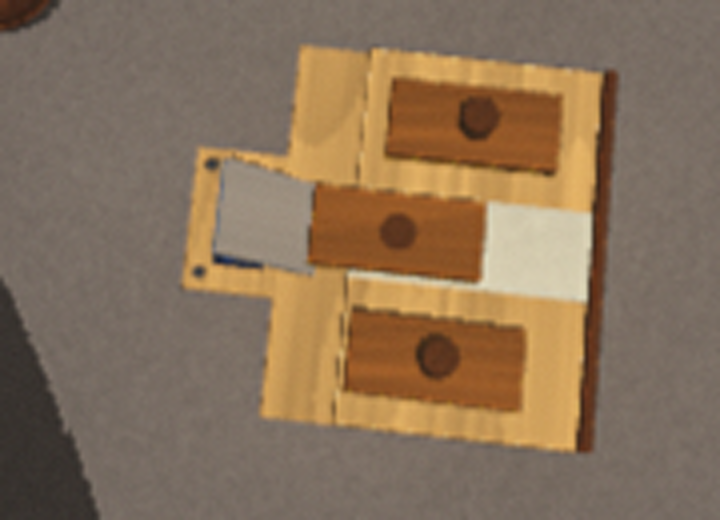

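The lid is flat, yellow side down and square to the stand, with the knobbed lids undisturbed at x ≈ ±0.09. Its centre is at y ≈ −0.061 though, only about 6 mm inside the −0.055 limit, against some 2 mm of measuring error. I'll nudge its end gently about 24 mm further onto the bed, approaching parallel to the ramp surface with shut fingers.

```bash
python3 - <<'E'
from plant import ctrl
from h import *
b=np.degrees(S0[2])
def t(m): print(m,w2st(ctrl.read_ee_pos()).round(4),np.round(ctrl.read_wrist_force(),2),round(ctrl.read_time_s(),2))
ctrl.move_gripper(0)
ctrl.move_ptp(st2w([0,.06,.16]),[180,0,90+b])
ctrl.move_linear(st2w([0,.035,.051]),vel=.12,guard=8); t('start')
g=ctrl.move_linear(st2w([0,.016,.031]),vel=.05,guard=5); t(g)
if not g:
    g=ctrl.move_linear(st2w([0,-.010,.030]),vel=.04,guard=5); t(g)
im,d=ctrl.read_camera('scene'); cv2.imwrite("pics/s8.png",cv2.resize(im[130:250,230:390],None,fx=5,fy=5,interpolation=cv2.INTER_CUBIC))
E
```

```text
start [0.0006 0.035  0.0519] [ 0.09 -0.26  0.98] 33.16
False [-0.0001  0.0159  0.031 ] [-0.01  0.63 -0.49] 33.86
False [-0.0001 -0.0102  0.0299] [-0.43  0.39  0.73] 34.66
```

View pics/s8.png

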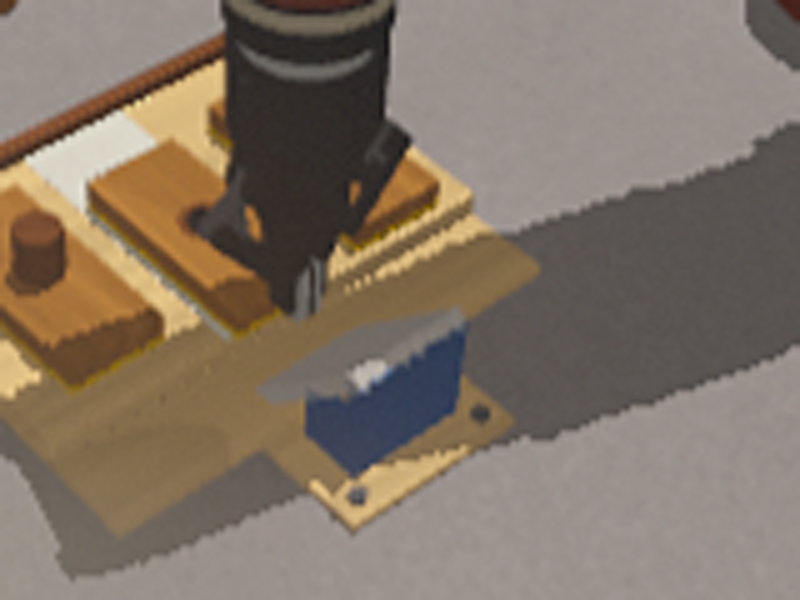

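The fingers behind the lid's end have moved it forward, and it stays square. I'll back off, retract and make the final check.

```bash
python3 - <<'E'
from plant import ctrl
from h import *
ctrl.move_linear(st2w([0,-.003,.033]),vel=.05)
ctrl.move_linear(st2w([0,.0,.20]),vel=.2)
ctrl.move_ptp([.42,.3,.25],[180,0,90])
for n in("scene","top"):
    im,d=ctrl.read_camera(n); P=ctrl.camera_params(n); W=pts(n,im,d,P); cv2.imwrite(f"pics/{n}9.png",im)
    st=np.array([w2st(p) for p in W.reshape(-1,3)]).reshape(W.shape); Z=st[...,2]
    m=((Z>.029)&(Z<.043)&(abs(st[...,0])<.055)&(st[...,1]<.0)&(st[...,1]>-.2)).astype(np.uint8)
    k,l,s,c=cv2.connectedComponentsWithStats(m); j=1+np.argmax(s[1:,4]); v,u=np.nonzero(l==j)
    X=np.array([w2st(p) for p in plane(P,np.c_[u,v],.042)]); print(n,'lid',s[j,4],X.mean(0).round(4),rect(X))
    A=st[l==j]; f=np.linalg.lstsq(np.c_[A[:,:2],np.ones(len(A))],A[:,2],rcond=None)[0]; print('tilt',f[:2].round(4),'topz',np.median(A[:,2]))
    m=((Z>.06)&(Z<.074)&(abs(st[...,0])<.15)&(st[...,1]<-.05)&(st[...,1]>-.2)).astype(np.uint8)
    k,l,s,c=cv2.connectedComponentsWithStats(m)
    for j in range(1,k):
        if s[j,4]>15:
            v,u=np.nonzero(l==j); X=plane(P,np.c_[u,v],.074); print(n,'knob',w2st(X.mean(0)).round(4))
print(ctrl.read_time_s(),ctrl.read_wrist_force())
E
```

```text
scene lid 833 [ 0.003  -0.0823  0.036 ] ((2.9259109497070312, -84.28498077392578), (65.5757827758789, 134.25653076171875), 0.5796281099319458)
tilt [-0.0233 -0.0032] topz 0.03625092237592787
scene knob [-0.0882 -0.0914  0.068 ]
scene knob [ 0.092  -0.1052  0.068 ]
top lid 874 [-0.0005 -0.0856  0.036 ] ((-0.5095405578613281, -85.4428939819336), (129.72337341308594, 60.86691665649414), 89.89151763916016)
tilt [ 0.0059 -0.0008] topz 0.03484266518213531
top knob [ 0.0879 -0.1083  0.068 ]
top knob [-0.0916 -0.0939  0.068 ]
37.4333 [ 0.60537742 -0.48806005  0.01449612]
```

View pics/scene9.png

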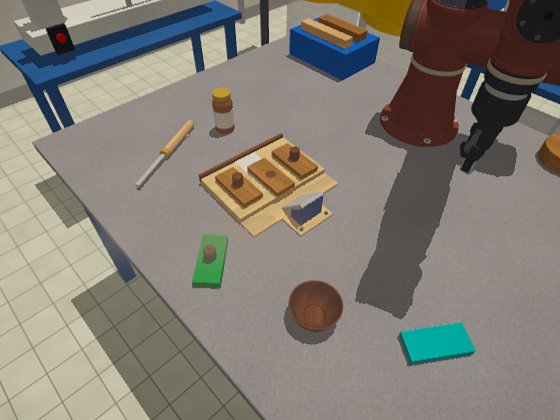

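View pics/top9.png

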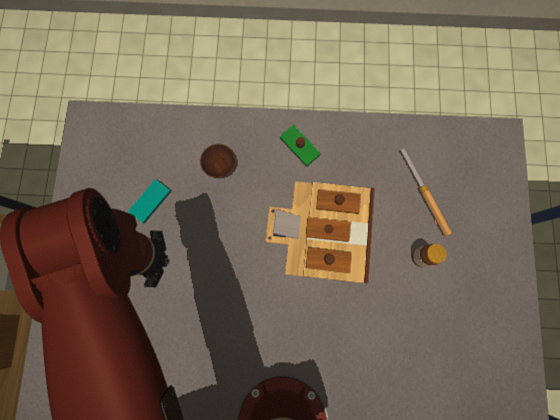

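The loose lid lies at (271,175) in the scene view and (328,229) in the top view, knob seat up, between the two knobbed lids. The jar, bowl, gouge and look-alikes are where they started, and the arm is clear. I'm handing in.

```bash
python3 -c "
from plant import ctrl
ctrl.sign_off(); print(ctrl.read_time_s())"
```

```text
the job is handed in; nothing more can be done
the job is handed in; nothing more can be done
```

The job is handed in at about 37.5 s of the 67 s allowed. The loose lid lies flat and yellow side down on the bed, between the two knobbed lids.

**What I did**
- I slid the knobbed lids apart by their knobs to about x = −0.09 and +0.09 m in the stand frame.
- I laid the loose lid on the ramp and let go. It slid down and leaned at about 44° with its foot in the groove.
- I then tipped it over its foot onto the bed.

**Final check**

| | Measured (stand frame) | Required |
|---|---|---|
| Loose lid, centre x | 0 to +3 mm | −45 to 45 mm |
| Loose lid, centre y | about −84 mm | −142 to −55 mm |
| Loose lid, angle to the centreline | under 1° | 14° |
| Knobs, x | −90 and +90 mm | 45 to 146 mm to each side |

The jar, bowl, gouge and look-alikes look unmoved, and the arm is clear.

**What went differently**
- **Tipping:** the first level push jammed along the lid's length at about 6 N, more than the 1 to 3 N expected, and my guard stopped it. I followed the arc of the lid's end instead, and the force fell to 2 N or less.
- **Landing:** the lid came to rest at y ≈ −61 mm, only 6 mm inside the limit, so I nudged it about 24 mm further onto the bed.
- **Checks that disagreed:** the cameras differ by 3 to 4 mm on positions. The scene camera's rough plane fit gave a 1.3° sideways tilt, while the top camera gave about 0.3°.

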